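# Leak check of the vacuum pot: cover on, pump handle held at the mark

### The arm

A 7-joint arm with a two-finger parallel gripper is mounted at the origin on a cart in front of the work surface, level with it; the furniture and walls round the work are solid. World frame = base frame: x ahead of the robot, y to its left, z up, the work surface at z = 0. Lengths are in m, angles in rad, forces in N, time in s.
With the tool pointing down it reaches from about 0.375 to 0.925 m from the base axis. Payload 3.1 kg.
Tool frame: the origin (TCP) lies between the finger pads; the fingertips stand 11 mm ahead of it and the grasp point (between the pads) lies 8 mm behind it; z points along the fingers, y is the line along which they close (so a half turn about z gives the same grasp; the last joint's range is limited). The gripper opens to 85 mm and grips with 20 to 120 N. Pads are 22 mm wide; open, the fingers measure 114 mm over their backs; the gripper's body (76 mm by 85 mm) begins 54 mm behind the grasp point. The pads swing forward as they close: fully open they stand 13 mm farther back than shut.
Start: joints at [1.154, 0.383, 0.044, 1.598, -0.018, 1.161, -0.05], TCP at [0.204, -0.617, 0.242] pointing down, gripper open.
Joint ranges: [-2.61, 2.61], [-0.41, 2.15], [-1.48, 1.57], [0, 2.5], [-1.57, 4.71], [0.05, 1.97], [-2.85, 2.85]. Speed limits (rad/s): [2.79, 2.79, 3.14, 3.14, 3.14, 3.14, 3.14].

### API

Orientations are given as a unit quaternion [w, x, y, z].
In Python, from station import arm gives the robot as it stands. The module is installed in compiled form; this text tells all that it offers.
- The arm moves only by the tool send_rows, never from a script. Its argument "rows" is a list of rows, each an object of numbers: "grip": the opening, from -1 (shut) to 1 (fully open); "x", "y", "z": the shift along the tool's x, y, z as a fraction of full scale; "wx", "wy", "wz": the turn, a rotation vector about the tool's x, y, z as a fraction of full scale. In form: [{"grip": .., "x": .., "y": .., "z": .., "wx": .., "wy": .., "wz": ..}, ...]. A call has 1 to 12 rows; each row is the pose to reach, as a shift and turn from the pose commanded when the call began, along the tool's axes at that moment; what a row does not reach only later rows make up. Full scale, the value 1, is 50 cm for a shift and 120 degrees for a turn. A row lasts 1/10 s, in which the tool goes at most 50 mm and 8.59 degrees, less where a joint would pass 70% of its speed; a pose out of reach is approached as far as the arm can. A call with a number of a shift or a turn outside -1 to 1 is refused whole. A call with a gripper value outside its range is refused whole. The fingers move at their own pace and stop on an object; the grip force is fixed at half the most. Time passes only in rows, so rows that repeat a pose let the fingers close. It gives the time, the measured TCP pose, the force, the opening and the grip force at its end, in the units of the state.
- arm.sense(): the state, without advancing time (a new reading comes with each control period).
- arm.snapshot(name): name is "scene" or "top"; returns the picture (480x640x3 uint8, blue, green, red); there is no depth.
- arm.camera_info(name): a dict with "intrinsics" (3x3 intrinsics, pixels), "xyz" and "rotation" of the camera in the world. Camera axes: x right, y down, z forward; pixel columns grow to the right and rows downward; lengths in m; the calibration is good to about 2 mm. A picture is of the moment at which its call begins. camera_info takes no time and is no camera call.
- arm.job_done(): hands the job in; it is judged then, once.
The state is a dict: "clock": time; "q": joint angles; "qvel": joint speeds; "effort": joint torques, N m; "tool_pos": TCP position; "tool_rot": TCP orientation; "wrist_force": force on the tool from outside, world axes, zero at the start; "torque": the same for the moment, N m; "opening": opening from 0.0 (shut) to 1.0 (fully open); "grip_force": force on a finger pad.
Only numpy, scipy, OpenCV 4.12 (cv2) and the standard library are available. Lean on these libraries where they do the work, as an engineer would, in place of code of your own. Each camera call takes 0.05 s, during which the arm holds its last target. There are 200 camera calls.

### The job

Leak-check the little vacuum pot on the bench: set the loose blue cover on the pot so that it sits seated and level on the rim, and let go of it. Then pull the pump's spring-return handle out until its pointer stands over the red mark on the scale and keep it there: finish while still holding the handle at the mark, with the cover still seated. Leave the steel beaker, the oak block and the glue bottle where they are.

Things in the scene. Friction and masses are not known exactly. Their poses are not given: they have to be found in the camera images.
- tester: vacuum tester, fixed: grey plate 240 x 290 mm, 12 mm high, with an aluminium pot (right) and hand pump (left). Origin on the bench, z up, x away from the robot at yaw 0 (yaw varies); the handle pulls out along -x. In this frame (mm): plate x -155..85, y -135..155; pot axis (25, -75); pump barrel along x at y 75, z 50, x -14..82, 44 thick
- pot_rim (a point): centre of the open mouth of the pot, in the plane of its flat rim, 85 mm above the bench. The pot is 96 mm across outside, its bore 78 mm across and 63 mm deep
- cover: loose blue round cover, about 0.2 kg, lying right way up. Origin: centre of its underside, z up. From below: black spigot 72 mm across (66 at the foot), 6 mm high, that enters the pot's bore; blue flange 100 mm across from z 6 to 14 mm, whose underside sits on the rim; black knob, 20 mm across to z 18, widening to 26 mm from z 22 to its top at z 44
- cover_flange (a point): centre of the plane of the flange's underside, 6 mm above the cover's origin; it coincides with pot_rim when the cover is seated
- pull_handle: pump's stirrup handle: origin on the pump's axis at the rod's outer end, 50 mm above the bench, axes as the tester's. A black grip bar 16 mm thick, 84 mm long, lies along y, 45 mm above the origin, on two 10 mm upright legs 72 mm apart between centres; between them it is open down to the yoke, whose top is 39 mm under the bar's axis
- handle_bar (a point): middle of the grip bar, on its axis, 95 mm above the bench; with the handle home it lies 46 mm in front of the barrel's front end, and higher than the barrel
- pump_rod (a joint): how far the handle is pulled out, in m: 0 home, 0.095 at the end stop. A spring pulls it home with about 3 N at home, rising by 1.2 N for each 10 mm; let go, it runs home
- pointer (a point): tip of the black pointer on the left of the yoke, which travels with the handle just above the scale
- red_mark: the red marker clipped over the white scale bar to the left of the pump: 14 mm wide along the scale, 28 mm across. Origin at its middle on the scale's top, 50 mm above the bench, axes as the tester's; it stays where it is during the job and its place along the scale varies (35 to 75 mm from the pointer's home)
- steel_cup: open steel beaker, 76 mm across, 107 mm high, standing on the bench; origin at the centre of its underside; to be left alone
- oak_block: oak block 45 x 85 x 36 mm lying on the bench; origin at the centre of its underside; to be left alone
- glue_bottle: white glue bottle with orange label and red tip, 40 mm across, 98 mm high, standing on the bench; origin at the centre of its underside; to be left alone
Not all that is in view belongs to the job. What is meant by the cover is not pink, and is the larger of those in its own colour.

How it is judged:
On the way, in this order (a step that is already met when the one before it is completed fails the run):
1. the cover sits seated and level on the pot's rim, released, with the handle home (horizontal distance between cover_flange and pot_rim below 0.006 m and z of cover_flange in the frame of pot_rim between -0.0025 and 0.0025 m and angle between cover's own z axis and vertical below 0.05 rad and contact force between the fingers and cover below 0.2 N and value of joint pump_rod below 0.012 m), for 0.3 s.
2. the handle is gripped and pulled out until the pointer stands over the red mark (x of pointer in the frame of red_mark between -0.007 and 0.007 m and contact force between the fingers and pull_handle above 2 N), for 0.3 s.
At the end, for the whole second after the job is handed in: The fingers hold the handle (over 2 N) still (under 10 mm/s), pointer within 7 mm of the red marker's middle along the scale; the cover lies seated and untouched: flange within 2.5 mm of the rim in height and 6 mm of its centre, tilt under 0.05 rad (all of step 2 and horizontal distance between cover_flange and pot_rim below 0.006 m and z of cover_flange in the frame of pot_rim between -0.0025 and 0.0025 m and angle between cover's own z axis and vertical below 0.05 rad and contact force between the fingers and cover below 0.2 N and velocity of joint pump_rod between -0.01 and 0.01 m/s); the arm keeps its last pose, push and grip.
It fails at once if the pump handle is pulled out by more than 15 mm while the cover is not seated on the pot (value of joint pump_rod above 0.015 m and not (horizontal distance between cover_flange and pot_rim below 0.006 m and z of cover_flange in the frame of pot_rim between -0.0025 and 0.0025 m and angle between cover's own z axis and vertical below 0.05 rad)).
It fails at once if the steel beaker is pushed more than 30 mm from its place (distance of steel_cup from where it was at the start of the episode above 0.03 m).
It fails at once if the oak block is pushed more than 30 mm from its place (distance of oak_block from where it was at the start of the episode above 0.03 m).
It fails at once if the glue bottle is pushed more than 30 mm from its place (distance of glue_bottle from where it was at the start of the episode above 0.03 m).
It also fails if it takes over 45 s, if anything falls off the work surface, if the arm or the gripper's body presses on something with over 40 N, if the wrist force passes 120 N, or if a joint passes its speed limit or range.

## Working session

There is one attempt and no reset: what is moved stays moved. The work goes in short steps, Python scripts to look and compute and a tool call to move; the robot and the scene stay as the last step left them, time stands still between calls to the robot, and variables do not carry over. Pictures are saved under pics/ and viewed, at most 10 in all, crops included, and the job is handed in when it is done.

Besides the shell and the picture viewer there is one more tool, called as name(argument=value, ...) on one line, values as JSON. send_rows: Moves the arm, as the interface text tells. Its arguments: {"type":"object","properties":{"rows":{"type":"array","items":{"type":"object","properties":{"grip":{"type":"number"},"x":{"type":"number"},"y":{"type":"number"},"z":{"type":"number"},"wx":{"type":"number"},"wy":{"type":"number"},"wz":{"type":"number"}}}}},"required":["rows"]}

```bash
mkdir -p pics; python3 - <<'E'
from station import arm
import cv2,json
for n in("scene","top"):
    cv2.imwrite(f"pics/{n}0.png",arm.snapshot(n)); i=arm.camera_info(n); print(n,i)
s=arm.sense(); print(s)
E
```

```text
scene {'intrinsics': array([[547.43966283,   0.        , 321.60806895],
       [  0.        , 547.43966283, 231.581869  ],
       [  0.        ,   0.        ,   1.        ]]), 'xyz': array([-0.02434376,  0.27598486,  1.19081794]), 'rotation': array([ 0.13780624, -0.5141036 ,  0.81893326, -0.21460483])}
top {'intrinsics': array([[490.55357286,   0.        , 328.34842631],
       [  0.        , 490.55357286, 238.32365297],
       [  0.        ,   0.        ,   1.        ]]), 'xyz': array([0.4223812 , 0.00249492, 1.46279494]), 'rotation': array([ 0.04028972, -0.69667425,  0.71513562, -0.04003471])}
{'clock': 0.1, 'q': array([ 1.15419393,  0.3837388 ,  0.04380791,  1.59946003, -0.01787652,
        1.16119589, -0.04990113]), 'qvel': array([ 0.00119994, -0.00100363, -0.00044822, -0.00392047, -0.0021251 ,
        0.00238975,  0.00075856]), 'effort': array([ 2.67106152e-03, -4.34727323e+01,  1.02924809e+00, -2.50453842e+01,
        1.08873064e-02,  5.53169637e-03,  1.76572280e-05]), 'tool_pos': array([ 0.20347301, -0.61643918,  0.24100166]), 'tool_rot': array([-1.17708802e-03,  9.87312737e-01,  1.58783209e-01, -2.58431058e-04]), 'wrist_force': array([-0.59299376, -0.41732997, -0.19443726]), 'torque': array([0.06592005, 0.04342182, 0.02757048]), 'grip_force': 0.0, 'opening': 1.001176307199465}
```

View pics/scene0.png

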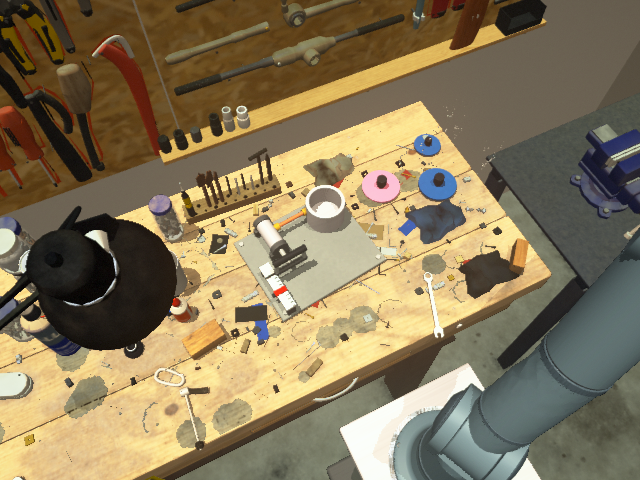

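View pics/top0.png

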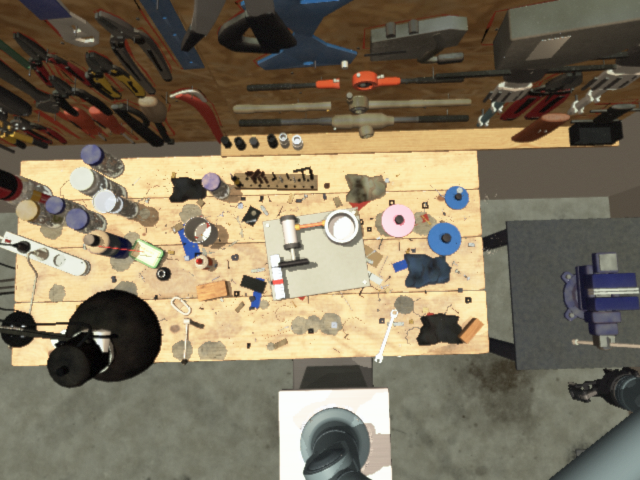

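Candidates for the cover in the top view are the pink disc (398,221), the large blue disc (444,239) and the small blue disc (457,197). The large blue one fits: it isn't pink, and it's the larger of the two blues. I'll confirm it in an enlarged crop and measure from that.

```bash
cat > h.py <<'E'
from station import arm
import numpy as np,cv2
from scipy.spatial.transform import Rotation as R
def cam(n):
    i=arm.camera_info(n); return i["intrinsics"],np.array(i["xyz"]),R.from_quat(np.roll(i["rotation"],-1)).as_matrix()
def px2w(n,u,v,z):
    K,p,M=cam(n); d=M@np.linalg.solve(K,[u,v,1]); return p+d*(z-p[2])/d[2]
def w2px(n,P):
    K,p,M=cam(n); c=K@(M.T@(np.asarray(P)-p)); return c[:2]/c[2]
def toolshift(target):
    s=arm.sense(); M=R.from_quat(np.roll(s["tool_rot"],-1)).as_matrix()
    return M.T@(np.asarray(target)-s["tool_pos"])/0.5
E
python3 - <<'E'
from h import *
a=cv2.imread("pics/top0.png")
cv2.imwrite("pics/c1.png",cv2.resize(a[175:310,255:480],None,fx=3.5,fy=3.5,interpolation=cv2.INTER_CUBIC))
b=cv2.imread("pics/scene0.png")
cv2.imwrite("pics/c2.png",cv2.resize(b[120:320,225:475],None,fx=3,fy=3,interpolation=cv2.INTER_CUBIC)[:600,:750])
for n,im in(("top",a),("scene",b)):
    h=cv2.cvtColor(im,cv2.COLOR_BGR2HSV); m=cv2.inRange(h,(100,120,60),(120,255,255))
    k,l,st,c=cv2.connectedComponentsWithStats(m)
    for j in range(1,k):
        if st[j,4]>150 and c[j][0]>390 and c[j][1]>100: print(n,st[j],c[j],px2w(n,*c[j],.014))
E
```

```text
top [445 187  23  22 314] [455.63375796 198.41082803] [ 0.69816444 -0.38387439  0.014     ]
top [428 223  32  32 737] [443.54138399 238.69335142] [ 0.5776622  -0.34123656  0.014     ]
top [593 273  41  12 340] [611.46764706 278.07941176] [ 0.44819421 -0.8287848   0.014     ]
top [595 297  43  11 307] [615.72638436 301.00325733] [ 0.38109804 -0.83511612  0.014     ]
scene [600 130  40  25 477] [620.55974843 141.76310273] [ 0.47823932 -0.85982159  0.014     ]
scene [414 135  26  20 313] [427.13738019 145.58466454] [ 0.69621875 -0.38124441  0.014     ]
scene [618 154  22  19 226] [629.89823009 162.82300885] [ 0.41198175 -0.83425779  0.014     ]
scene [419 169  38  31 772] [436.91062176 184.5388601 ] [ 0.57551277 -0.33785559  0.014     ]
```

View pics/c1.png

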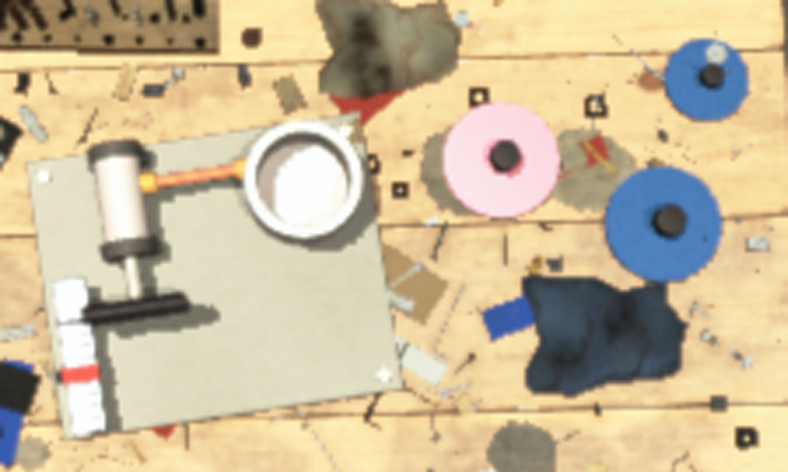

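View pics/c2.png

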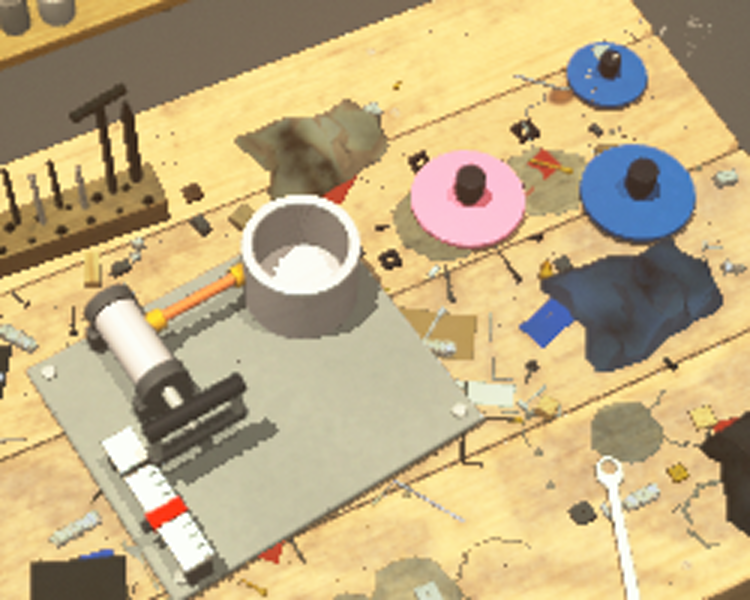

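The crop confirms the large blue cover at crop (663,224). It lies flat with its knob up, clear of the cloth. The red mark is at crop (80,374) and the pot mouth at (303,181). Next I'll fit the poses.

```bash
cat > fit.py <<'E'
from h import *
from scipy.optimize import minimize
from scipy.ndimage import map_coordinates
T=np.linspace(0,2*np.pi,120,endpoint=False)
def samp(n,ch,P):
    K,p,M=cam(n); c=K@(M.T@(P-p).T); return map_coordinates(ch,[c[1]/c[2],c[0]/c[2]],order=1)
def ring(xy,r,z): return np.c_[xy[0]+r*np.cos(T),xy[1]+r*np.sin(T),np.full(T.size,z)]
def fit(f,x0,d):
    x0=np.array(x0,float); s=np.vstack([x0]+[x0+e for e in np.diag(d)])
    r=minimize(f,x0,method="Nelder-Mead",options=dict(initial_simplex=s,xatol=1e-5,fatol=1e-4)); return r.x,r.fun
def coverfit(n,im,x0,z=.014):
    b=cv2.GaussianBlur(im[...,0].astype(float)-im[...,2],(0,0),.7)
    return fit(lambda x:-sum(samp(n,b,ring(x,.050-e,z)).mean()-samp(n,b,ring(x,.050+e,z)).mean() for e in(.002,.004)),x0,[.004,.004])
def rimfit(n,im,x0):
    g=cv2.GaussianBlur(cv2.cvtColor(im,cv2.COLOR_BGR2GRAY).astype(float),(0,0),.6)
    return fit(lambda x:-2*samp(n,g,ring(x,.0435,.085)).mean()+samp(n,g,ring(x,.0515,.085)).mean()+samp(n,g,ring(x,.036,.085)).mean(),x0,[.004,.004])
E
python3 - <<'E'
from fit import *
ims={n:cv2.imread(f"pics/{n}0.png") for n in("top","scene")}
q=lambda u,v:(255+u/3.5,175+v/3.5)
C=[px2w("top",*q(*p),.012)[:2] for p in((28,162),(402,385),(66,437))]
d=C[1]-C[2]; yaw=np.arctan2(*-d[::-1])-np.pi/2; print("corners",C,"yaw",yaw)
mid=np.array([.5,0])
for n,im in ims.items():
    print(n,"cover",coverfit(n,im,[.577,-.340]),"rim",rimfit(n,im,px2w("top",*q(303,181),.085)[:2]))
    h=cv2.cvtColor(im,cv2.COLOR_BGR2HSV)
    S=cv2.GaussianBlur(h[...,1].astype(float),(0,0),.7)
    def edge(x):
        c,s=np.cos(x[2]),np.sin(x[2]); tot=0
        for e,sg in((-.003,1),(.003,-1)):
            L=[]
            t=np.linspace(-.12,.14,80); L.append(np.c_[np.full(80,-.155-e),t])
            t=np.linspace(-.14,.07,80); L+= [np.c_[t,np.full(80,-.135-e)],np.c_[t,np.full(80,.155+e)]]
            L=np.vstack(L); W=np.c_[x[0]+c*L[:,0]-s*L[:,1],x[1]+s*L[:,0]+c*L[:,1],np.full(len(L),.012)]
            tot+=sg*samp(n,S,W).mean()
        return tot
    rim=rimfit(n,im,px2w("top",*q(303,181),.085)[:2])[0]
    c,s=np.cos(yaw),np.sin(yaw); o=rim-[c*25e-3+s*75e-3,s*25e-3-c*75e-3]
    print(" tester",fit(edge,[*o,yaw],[.005,.005,.03]),"from rim",o)
    m=cv2.inRange(h,(0,180,120),(8,255,255))|cv2.inRange(h,(174,180,120),(180,255,255))
    g=np.round(w2px(n,[*px2w("top",*q(80,374),.05)[:2],.05])).astype(int); w=np.zeros_like(m); w[g[1]-9:g[1]+9,g[0]-9:g[0]+9]=1
    ys,xs=np.nonzero(m*w); print(" red",len(xs),xs.mean(),ys.mean(),px2w(n,xs.mean(),ys.mean(),.051))
E
```

```text
corners [array([0.64435333, 0.19479664]), array([ 0.44650083, -0.11771189]), array([0.41045266, 0.16548052])] yaw 0.12661126425849223
top cover (array([ 0.57835038, -0.34256159]), np.float64(-232.54924592931718)) rim (array([ 0.61501107, -0.03670135]), np.float64(-146.47033854754372))
 tester (array([0.58214207, 0.03467498, 0.11844405]), np.float64(-37.27823512694761)) from rim [0.58074069 0.03454148]
 red 0 nan nan [nan nan nan]
scene cover (array([ 0.57848007, -0.34014998]), np.float64(-268.5971239209045)) rim (array([ 0.61616257, -0.0344407 ]), np.float64(-174.6247913588414))
 tester (array([0.58099479, 0.03717953, 0.12255773]), np.float64(-46.59050760741748)) from rim [0.58189219 0.03680213]
 red 66 279.8484848484849 290.6212121212121 [0.46359234 0.15226704 0.051     ]<stdin>:25: RuntimeWarning: Mean of empty slice.
  ret = ret.dtype.type(ret / rcount)
```

```bash
cat >> h.py <<'E'
def rep(*targets):
    s=arm.sense(); M=R.from_quat(np.roll(s["tool_rot"],-1))
    ya=np.deg2rad(6.9); Y=np.array([np.cos(ya),np.sin(ya),0]); Z=np.array([0,0,-1.]); G=R.from_matrix(np.c_[np.cross(Y,Z),Y,Z])
    print("t",s["clock"],"pos",s["tool_pos"].round(4),"F",np.round(s["wrist_force"],1),"open",round(s["opening"],3),"grip",s["grip_force"])
    print("turn",((M.inv()*G).as_rotvec()/np.deg2rad(120)).round(4))
    for t in targets: print(t,"->",toolshift(t).round(4))
E
python3 -c "
from h import *
rep([.5784,-.3413,.15])"
```

```text
t 0.1 pos [ 0.2035 -0.6164  0.241 ] F [-0.6 -0.4 -0.2] open 1.001 grip 0.0
turn [-0.001  -0.0007 -0.6552]
[0.5784, -0.3413, 0.15] -> [ 0.8846 -0.287   0.1826]
```

send_rows(rows=[{"grip": 1, "x": 0.885, "y": -0.287, "z": 0.183, "wx": 0, "wy": 0, "wz": -0.655}, {"grip": 1, "x": 0.885, "y": -0.287, "z": 0.183, "wx": 0, "wy": 0, "wz": -0.655}, {"grip": 1, "x": 0.885, "y": -0.287, "z": 0.183, "wx": 0, "wy": 0, "wz": -0.655}, {"grip": 1, "x": 0.885, "y": -0.287, "z": 0.183, "wx": 0, "wy": 0, "wz": -0.655}, {"grip": 1, "x": 0.885, "y": -0.287, "z": 0.183, "wx": 0, "wy": 0, "wz": -0.655}, {"grip": 1, "x": 0.885, "y": -0.287, "z": 0.183, "wx": 0, "wy": 0, "wz": -0.655}, {"grip": 1, "x": 0.885, "y": -0.287, "z": 0.183, "wx": 0, "wy": 0, "wz": -0.655}, {"grip": 1, "x": 0.885, "y": -0.287, "z": 0.183, "wx": 0, "wy": 0, "wz": -0.655}, {"grip": 1, "x": 0.885, "y": -0.287, "z": 0.183, "wx": 0, "wy": 0, "wz": -0.655}, {"grip": 1, "x": 0.885, "y": -0.287, "z": 0.183, "wx": 0, "wy": 0, "wz": -0.655}, {"grip": 1, "x": 0.885, "y": -0.287, "z": 0.183, "wx": 0, "wy": 0, "wz": -0.655}, {"grip": 1, "x": 0.885, "y": -0.287, "z": 0.183, "wx": 0, "wy": 0, "wz": -0.655}])

```text
clock: 1.3
tool_pos: [0.5786, -0.3417, 0.1499]
tool_rot: [-0.001, 0.663, 0.749, -0.0]
wrist_force: [-0.4, -0.2, 0.4]
opening: 0.997
grip_force: 0.0
```

```bash
python3 -c "
from h import *
rep([.5784,-.3413,.15],[.5784,-.3413,.029])"
```

```text
t 1.3 pos [ 0.5786 -0.3417  0.1499] F [-0.4 -0.2  0.4] open 0.997 grip 0.0
turn [-0.0008 -0.0004  0.0003]
[0.5784, -0.3413, 0.15] -> [ 0.0008 -0.0004 -0.0003]
[0.5784, -0.3413, 0.029] -> [0.0006 0.     0.2417]
```

send_rows(rows=[{"grip": 1, "z": 0.1}, {"grip": 1, "z": 0.18}, {"grip": 1, "z": 0.22}, {"grip": 1, "z": 0.242}, {"grip": 1, "z": 0.242}, {"grip": -1, "z": 0.242}, {"grip": -1, "z": 0.242}, {"grip": -1, "z": 0.242}, {"grip": -1, "z": 0.242}, {"grip": -1, "z": 0.242}, {"grip": -1, "z": 0.242}, {"grip": -1, "z": 0.242}])

```text
invalid input at $.rows[0]: expected keys grip, x, y, z, wx, wy, wz
```

```bash
python3 -c "
from h import *
rep([.5784,-.3413,.20],[.6156,-.0356,.20])"
```

```text
t 1.3 pos [ 0.5786 -0.3417  0.1499] F [-0.4 -0.2  0.4] open 0.997 grip 0.0
turn [-0.0008 -0.0004  0.0003]
[0.5784, -0.3413, 0.2] -> [ 0.0009 -0.0006 -0.1003]
[0.6156, -0.0356, 0.2] -> [ 0.5988  0.1472 -0.1001]
```

send_rows(rows=[{"grip": 1, "x": 0, "y": 0, "z": 0.1, "wx": 0, "wy": 0, "wz": 0}, {"grip": 1, "x": 0, "y": 0, "z": 0.18, "wx": 0, "wy": 0, "wz": 0}, {"grip": 1, "x": 0, "y": 0, "z": 0.22, "wx": 0, "wy": 0, "wz": 0}, {"grip": 1, "x": 0, "y": 0, "z": 0.242, "wx": 0, "wy": 0, "wz": 0}, {"grip": 1, "x": 0, "y": 0, "z": 0.242, "wx": 0, "wy": 0, "wz": 0}, {"grip": -1, "x": 0, "y": 0, "z": 0.242, "wx": 0, "wy": 0, "wz": 0}, {"grip": -1, "x": 0, "y": 0, "z": 0.242, "wx": 0, "wy": 0, "wz": 0}, {"grip": -1, "x": 0, "y": 0, "z": 0.242, "wx": 0, "wy": 0, "wz": 0}, {"grip": -1, "x": 0, "y": 0, "z": 0.242, "wx": 0, "wy": 0, "wz": 0}, {"grip": -1, "x": 0, "y": 0, "z": 0.242, "wx": 0, "wy": 0, "wz": 0}, {"grip": -1, "x": 0, "y": 0, "z": 0.242, "wx": 0, "wy": 0, "wz": 0}, {"grip": -1, "x": 0, "y": 0, "z": 0.242, "wx": 0, "wy": 0, "wz": 0}])

```text
clock: 2.5
tool_pos: [0.5801, -0.3427, 0.0313]
tool_rot: [0.001, 0.663, 0.748, 0.0]
wrist_force: [-0.6, 0.3, 5.6]
opening: 0.283
grip_force: 59.5
```

```bash
python3 -c "
from h import *
rep([.5784,-.3413,.20],[.6156,-.0356,.20])"
```

```text
t 2.5 pos [ 0.5801 -0.3427  0.0313] F [-0.6  0.3  5.6] open 0.283 grip 59.4620940182358
turn [ 0.0009  0.0007 -0.0002]
[0.5784, -0.3413, 0.2] -> [ 0.0028 -0.0023 -0.3373]
[0.6156, -0.0356, 0.2] -> [ 0.6009  0.1447 -0.3379]
```

send_rows(rows=[{"grip": -1, "x": 0, "y": 0, "z": -0.03, "wx": 0, "wy": 0, "wz": 0}, {"grip": -1, "x": 0, "y": 0, "z": -0.1, "wx": 0, "wy": 0, "wz": 0}, {"grip": -1, "x": 0, "y": 0, "z": -0.18, "wx": 0, "wy": 0, "wz": 0}, {"grip": -1, "x": 0.06, "y": 0.015, "z": -0.26, "wx": 0, "wy": 0, "wz": 0}, {"grip": -1, "x": 0.15, "y": 0.036, "z": -0.3, "wx": 0, "wy": 0, "wz": 0}, {"grip": -1, "x": 0.25, "y": 0.06, "z": -0.3, "wx": 0, "wy": 0, "wz": 0}, {"grip": -1, "x": 0.34, "y": 0.08, "z": -0.3, "wx": 0, "wy": 0, "wz": 0}, {"grip": -1, "x": 0.43, "y": 0.1, "z": -0.3, "wx": 0, "wy": 0, "wz": 0}, {"grip": -1, "x": 0.52, "y": 0.125, "z": -0.3, "wx": 0, "wy": 0, "wz": 0}, {"grip": -1, "x": 0.58, "y": 0.14, "z": -0.3, "wx": 0, "wy": 0, "wz": 0}, {"grip": -1, "x": 0.6, "y": 0.146, "z": -0.3, "wx": 0, "wy": 0, "wz": 0}, {"grip": -1, "x": 0.6, "y": 0.146, "z": -0.3, "wx": 0, "wy": 0, "wz": 0}])

```text
clock: 3.7
tool_pos: [0.6151, -0.0327, 0.1797]
tool_rot: [-0.001, 0.662, 0.75, 0.0]
wrist_force: [-0.0, -0.7, -1.4]
opening: 0.277
grip_force: 59.3
```

```bash
python3 - <<'E'
from fit import *
ims={n:arm.snapshot(n) for n in("top","scene")}
s=arm.sense(); print(s["tool_pos"],s["tool_rot"],s["wrist_force"],s["opening"])
zc=s["tool_pos"][2]-.0295+.014
for n in ims: print(n,coverfit(n,ims[n],s["tool_pos"][:2],zc),rimfit(n,ims[n],[.6156,-.0356]))
a=cv2.resize(ims["scene"][100:260,220:420],None,fx=3,fy=3,interpolation=cv2.INTER_CUBIC)
cv2.imwrite("pics/s1.png",a)
E
```

```text
[ 0.615046   -0.03816059  0.17942427] [ 2.24683225e-04  6.64209434e-01  7.47545619e-01 -1.15073284e-03] [-0.01289264 -0.42102203 -1.97846603] 0.2757068766395467
top (array([ 0.6132502 , -0.03420432]), np.float64(-51.323725038030645)) (array([ 0.60821176, -0.04443635]), np.float64(-5.595599959133665))
scene (array([ 0.61203529, -0.03381773]), np.float64(-168.737670846328)) (array([ 0.61565791, -0.03423472]), np.float64(-81.76315586174314))
```

View pics/s1.png

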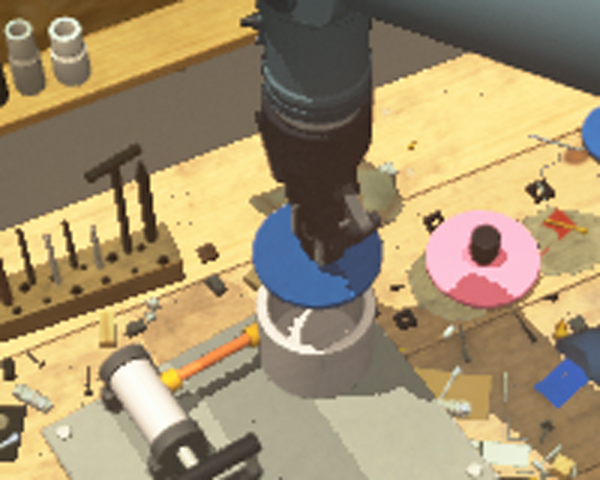

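The cover hangs from the gripper above the pot (flange at crop (317,255), mouth below it at (317,310)). I'll measure the offset once the arm has settled.

```bash
python3 - <<'E'
from fit import *
im=arm.snapshot("scene");s=arm.sense(); im=arm.snapshot("scene");
zc=s["tool_pos"][2]-.0295+.014
print(s["tool_pos"],arm.sense()["tool_pos"],coverfit("scene",im,s["tool_pos"][:2],zc))
b=cv2.GaussianBlur(im[...,0].astype(float)-im[...,2],(0,0),.7)
def f(x):
    t=0
    for e,sg in((-.002,-1),(.002,1),(-.004,-1),(.004,1)):
        P=ring(x[:2],.05+e,zc); P[:,2]+=np.tan(x[2])*(P[:,0]-x[0])+np.tan(x[3])*(P[:,1]-x[1]); t+=sg*samp("scene",b,P).mean()
    return t
print(fit(f,[*s["tool_pos"][:2],0,0],[.004,.004,.05,.05]))
rep([.6156,-.0356,s["tool_pos"][2]])
E
```

```text
[ 0.61507373 -0.03919869  0.17937466] [ 0.61514503 -0.0395115   0.17937391] (array([ 0.611897  , -0.03701114]), np.float64(-167.03458703241984))
(array([ 0.61155898, -0.03673824, -0.01183761,  0.02710785]), np.float64(-167.58048601258105))
t 3.9 pos [ 0.6151 -0.0395  0.1794] F [-0.  -0.1 -1.5] open 0.28 grip 59.2700682207942
turn [-0.0006  0.0009 -0.0025]
[0.6156, -0.0356, np.float64(0.17937466075039574)] -> [ 0.0077  0.0018 -0.    ]
```

send_rows(rows=[{"grip": -1, "x": -0.005, "y": 0.0065, "z": 0, "wx": 0, "wy": 0, "wz": 0}, {"grip": -1, "x": -0.005, "y": 0.0065, "z": 0.06, "wx": 0, "wy": 0, "wz": 0}, {"grip": -1, "x": -0.005, "y": 0.0065, "z": 0.06, "wx": 0, "wy": 0, "wz": 0}, {"grip": -1, "x": -0.005, "y": 0.0065, "z": 0.06, "wx": 0, "wy": 0, "wz": 0}, {"grip": -1, "x": -0.005, "y": 0.0065, "z": 0.06, "wx": 0, "wy": 0, "wz": 0}, {"grip": -1, "x": -0.005, "y": 0.0065, "z": 0.06, "wx": 0, "wy": 0, "wz": 0}, {"grip": -1, "x": -0.005, "y": 0.0065, "z": 0.06, "wx": 0, "wy": 0, "wz": 0}])

```text
clock: 4.6
tool_pos: [0.6198, -0.0377, 0.1509]
tool_rot: [0.001, 0.663, 0.748, 0.001]
wrist_force: [0.4, -1.3, -1.2]
opening: 0.276
grip_force: 59.4
```

```bash
python3 - <<'E'
from fit import *
for n in("scene","top"):
    s=arm.sense(); im=arm.snapshot(n)
    zc=s["tool_pos"][2]-.0295+.014
    print(s["tool_pos"],coverfit(n,im,s["tool_pos"][:2],zc))
rep([.6182,-.037,.15])
E
```

```text
[ 0.6198458  -0.03771746  0.15093631] (array([ 0.61687531, -0.03563737]), np.float64(-165.1144458521005))
[ 0.61966014 -0.03770155  0.15073642] (array([ 0.61847106, -0.03936751]), np.float64(-53.74648972381458))
t 4.7 pos [ 0.6195 -0.0377  0.1505] F [-0.3  0.8 -2.4] open 0.281 grip 59.35453863465227
turn [ 0.0005  0.0001 -0.0002]
[0.6182, -0.037, 0.15] -> [ 0.0017 -0.0024  0.001 ]
```

send_rows(rows=[{"grip": -1, "x": 0.0025, "y": -0.0013, "z": 0.03, "wx": 0, "wy": 0, "wz": 0}, {"grip": -1, "x": 0.0025, "y": -0.0013, "z": 0.05, "wx": 0, "wy": 0, "wz": 0}, {"grip": -1, "x": 0.0025, "y": -0.0013, "z": 0.06, "wx": 0, "wy": 0, "wz": 0}, {"grip": -1, "x": 0.0025, "y": -0.0013, "z": 0.068, "wx": 0, "wy": 0, "wz": 0}, {"grip": -1, "x": 0.0025, "y": -0.0013, "z": 0.076, "wx": 0, "wy": 0, "wz": 0}, {"grip": -1, "x": 0.0025, "y": -0.0013, "z": 0.082, "wx": 0, "wy": 0, "wz": 0}, {"grip": -1, "x": 0.0025, "y": -0.0013, "z": 0.082, "wx": 0, "wy": 0, "wz": 0}, {"grip": -1, "x": 0.0025, "y": -0.0013, "z": 0.082, "wx": 0, "wy": 0, "wz": 0}])

```text
clock: 5.5
tool_pos: [0.6184, -0.0365, 0.1103]
tool_rot: [0.0, 0.663, 0.748, -0.0]
wrist_force: [-3.6, 0.2, 4.9]
opening: 0.281
grip_force: 60.2
```

Height and force match a seated cover, so I'll release and lift.

send_rows(rows=[{"grip": -0.2, "x": 0, "y": 0, "z": 0, "wx": 0, "wy": 0, "wz": 0}, {"grip": 0.2, "x": 0, "y": 0, "z": 0, "wx": 0, "wy": 0, "wz": 0}, {"grip": 0.5, "x": 0, "y": 0, "z": 0, "wx": 0, "wy": 0, "wz": 0}, {"grip": 0.5, "x": 0, "y": 0, "z": 0, "wx": 0, "wy": 0, "wz": 0}, {"grip": 0.5, "x": 0, "y": 0, "z": -0.03, "wx": 0, "wy": 0, "wz": 0}, {"grip": 0.5, "x": 0, "y": 0, "z": -0.1, "wx": 0, "wy": 0, "wz": 0}, {"grip": 0.5, "x": 0, "y": 0, "z": -0.17, "wx": 0, "wy": 0, "wz": 0}, {"grip": 0.5, "x": 0, "y": 0, "z": -0.17, "wx": 0, "wy": 0, "wz": 0}])

```text
clock: 6.3
tool_pos: [0.6231, -0.0361, 0.2015]
tool_rot: [0.005, 0.663, 0.748, 0.004]
wrist_force: [0.8, -0.4, 0.1]
opening: 0.748
grip_force: 0.0
```

```bash
python3 - <<'E'
from fit import *
im=arm.snapshot("scene"); print(coverfit("scene",im,[.616,-.0345],.093))
b=cv2.GaussianBlur(im[...,0].astype(float)-im[...,2],(0,0),.7)
def f(x):
    t=0
    for e,sg in((-.002,-1),(.002,1),(-.004,-1),(.004,1)):
        P=ring(x[:2],.05+e,.093); P[:,2]+=np.tan(x[2])*(P[:,0]-x[0])+np.tan(x[3])*(P[:,1]-x[1]); t+=sg*samp("scene",b,P).mean()
    return t
print(fit(f,[.616,-.0345,0,0],[.004,.004,.05,.05]))
cv2.imwrite("pics/s2.png",cv2.resize(im[120:320,220:420],None,fx=3,fy=3,interpolation=cv2.INTER_CUBIC))
# bar centre home in world
o=np.array([.5815,.0360]);y=.1205;Rm=np.array([[np.cos(y),-np.sin(y)],[np.sin(y),np.cos(y)]])
bar=o+Rm@[-.060,.075]; print("bar",bar,"w2px",w2px("scene",[*bar,.095]),[w2px("scene",[*(o+Rm@[-.06,.075+k]),.095]) for k in(-.042,.042)])
rep([*bar,.20],[*bar,.090])
E
```

```text
(array([ 0.6167458, -0.0346642]), np.float64(-212.59703941705507))
(array([ 0.61680964, -0.03464408, -0.00619014, -0.00320114]), np.float64(-212.69739329408748))
bar [0.51291944 0.10324363] w2px [289.69988304 255.76722317] [array([305.60161942, 246.82813475]), array([273.51096328, 264.86775042])]
t 6.35 pos [ 0.6214 -0.0363  0.1987] F [-0.5  0.7 -0. ] open 0.752 grip 0.0
turn [ 0.0042  0.0007 -0.0002]
[np.float64(0.5129194359142414), np.float64(0.10324363337654469), 0.2] -> [ 0.3029 -0.1819 -0.0046]
[np.float64(0.5129194359142414), np.float64(0.10324363337654469), 0.09] -> [ 0.3033 -0.1839  0.2154]
```

View pics/s2.png

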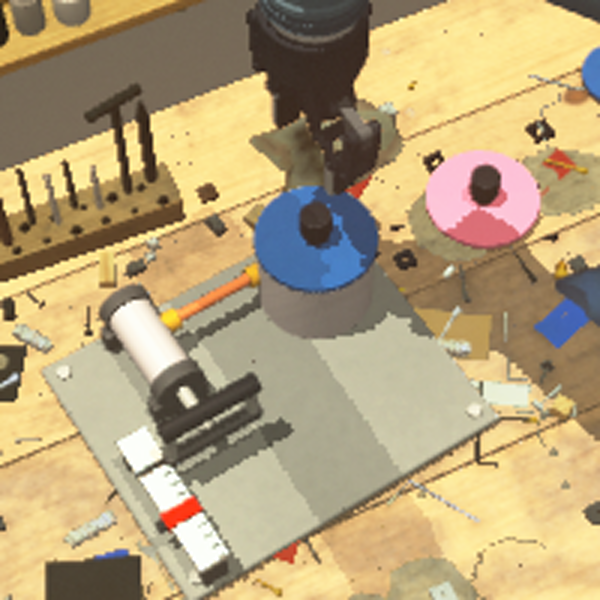

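The cover is seated, centred and level (crop (316,240)). The bar lies from (165,440) to (260,383), as predicted. Moving over the handle.

send_rows(rows=[{"grip": 0.5, "x": 0.08, "y": -0.05, "z": -0.01, "wx": 0, "wy": 0, "wz": 0}, {"grip": 0.5, "x": 0.16, "y": -0.1, "z": -0.01, "wx": 0, "wy": 0, "wz": 0}, {"grip": 0.5, "x": 0.24, "y": -0.14, "z": -0.01, "wx": 0, "wy": 0, "wz": 0}, {"grip": 0.5, "x": 0.303, "y": -0.178, "z": -0.01, "wx": 0, "wy": 0, "wz": 0}, {"grip": 0.5, "x": 0.303, "y": -0.178, "z": 0.05, "wx": 0, "wy": 0, "wz": 0}, {"grip": 0.5, "x": 0.303, "y": -0.178, "z": 0.05, "wx": 0, "wy": 0, "wz": 0}, {"grip": 0.5, "x": 0.303, "y": -0.178, "z": 0.05, "wx": 0, "wy": 0, "wz": 0}, {"grip": 0.5, "x": 0.303, "y": -0.178, "z": 0.05, "wx": 0, "wy": 0, "wz": 0}, {"grip": 0.5, "x": 0.303, "y": -0.178, "z": 0.05, "wx": 0, "wy": 0, "wz": 0}])

```text
clock: 7.25
tool_pos: [0.5131, 0.1023, 0.1698]
tool_rot: [0.001, 0.664, 0.747, 0.001]
wrist_force: [-0.6, -0.2, -0.3]
opening: 0.751
grip_force: 0.0
```

```bash
python3 -c "
from h import *
rep([.512,.1032,.09])"
```

```text
t 7.25 pos [0.5131 0.1023 0.1698] F [-0.6 -0.2 -0.3] open 0.751 grip 0.0
turn [ 0.0008 -0.     -0.0014]
[0.512, 0.1032, 0.09] -> [ 0.0021 -0.0023  0.1595]
```

send_rows(rows=[{"grip": 0.5, "x": 0.002, "y": -0.002, "z": 0.07, "wx": 0, "wy": 0, "wz": 0}, {"grip": 0.5, "x": 0.002, "y": -0.002, "z": 0.13, "wx": 0, "wy": 0, "wz": 0}, {"grip": 0.5, "x": 0.002, "y": -0.002, "z": 0.158, "wx": 0, "wy": 0, "wz": 0}, {"grip": 0.5, "x": 0.002, "y": -0.002, "z": 0.158, "wx": 0, "wy": 0, "wz": 0}, {"grip": -1, "x": 0.002, "y": -0.002, "z": 0.158, "wx": 0, "wy": 0, "wz": 0}, {"grip": -1, "x": 0.002, "y": -0.002, "z": 0.158, "wx": 0, "wy": 0, "wz": 0}, {"grip": -1, "x": 0.002, "y": -0.002, "z": 0.158, "wx": 0, "wy": 0, "wz": 0}, {"grip": -1, "x": 0.002, "y": -0.002, "z": 0.158, "wx": 0, "wy": 0, "wz": 0}, {"grip": -1, "x": 0.002, "y": -0.002, "z": 0.158, "wx": 0, "wy": 0, "wz": 0}, {"grip": -1, "x": 0.002, "y": -0.002, "z": 0.158, "wx": 0, "wy": 0, "wz": 0}, {"grip": -1, "x": 0.002, "y": -0.002, "z": 0.158, "wx": 0, "wy": 0, "wz": 0}])

```text
clock: 8.35
tool_pos: [0.5133, 0.1045, 0.0915]
tool_rot: [0.002, 0.664, 0.748, 0.002]
wrist_force: [3.2, 1.0, 6.3]
opening: 0.167
grip_force: 59.0
```

send_rows(rows=[{"grip": -1, "x": 0, "y": -0.015, "z": 0, "wx": 0, "wy": 0, "wz": 0}, {"grip": -1, "x": 0, "y": -0.03, "z": 0, "wx": 0, "wy": 0, "wz": 0}, {"grip": -1, "x": 0, "y": -0.045, "z": 0, "wx": 0, "wy": 0, "wz": 0}, {"grip": -1, "x": 0, "y": -0.06, "z": 0, "wx": 0, "wy": 0, "wz": 0}, {"grip": -1, "x": 0, "y": -0.075, "z": 0, "wx": 0, "wy": 0, "wz": 0}, {"grip": -1, "x": 0, "y": -0.086, "z": 0, "wx": 0, "wy": 0, "wz": 0}, {"grip": -1, "x": 0, "y": -0.086, "z": 0, "wx": 0, "wy": 0, "wz": 0}, {"grip": -1, "x": 0, "y": -0.086, "z": 0, "wx": 0, "wy": 0, "wz": 0}, {"grip": -1, "x": 0, "y": -0.086, "z": 0, "wx": 0, "wy": 0, "wz": 0}])

```text
clock: 9.25
tool_pos: [0.4723, 0.0994, 0.0915]
tool_rot: [0.003, 0.664, 0.748, 0.004]
wrist_force: [8.2, 1.0, 2.1]
opening: 0.161
grip_force: 59.4
```

```bash
python3 - <<'E'
from fit import *
a=arm.snapshot("scene"); b=arm.snapshot("top"); rep()
print(coverfit("scene",a,[.616,-.0345],.093))
r=lambda c:cv2.resize(c,(400,400),interpolation=cv2.INTER_CUBIC)
cv2.imwrite("pics/p1.png",np.hstack([r(a[235:315,240:320]),r(b[225:305,250:330])]))
s=arm.sense()["tool_pos"]; y=.1205;u=np.array([np.cos(y),np.sin(y)]);o=np.array([.5815,.0360])
print("bar x in tester",(s[:2]-o)@u)
E
```

```text
t 9.35 pos [0.4723 0.0995 0.0915] F [6.8 0.9 1.5] open 0.164 grip 59.384658336639404
turn [ 0.0044 -0.0005 -0.0004]
(array([ 0.61451822, -0.03377717]), np.float64(-13.453090075244756))
bar x in tester -0.10073622549369453
```

View pics/p1.png

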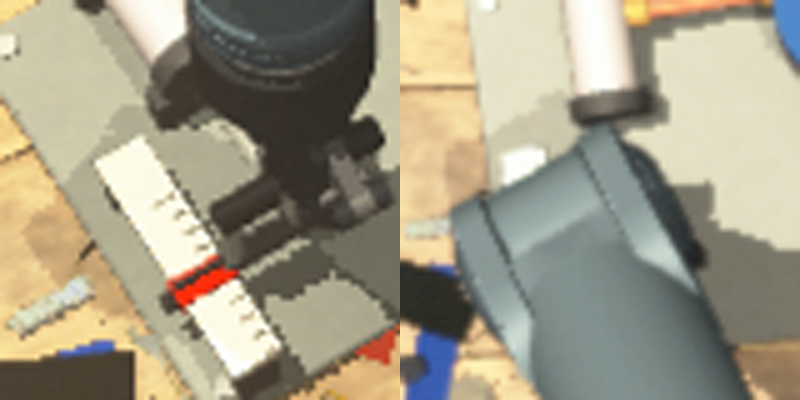

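The black pointer (left crop, (165,295) to (235,258)) stands over the far part of the red mark, about 2.5 mm short of its middle. That agrees with the computed figures, so I'll pull about 3 mm more.

send_rows(rows=[{"grip": -1, "x": 0, "y": -0.003, "z": 0, "wx": 0, "wy": 0, "wz": 0}, {"grip": -1, "x": 0, "y": -0.006, "z": 0, "wx": 0, "wy": 0, "wz": 0}, {"grip": -1, "x": 0, "y": -0.006, "z": 0, "wx": 0, "wy": 0, "wz": 0}, {"grip": -1, "x": 0, "y": -0.006, "z": 0, "wx": 0, "wy": 0, "wz": 0}, {"grip": -1, "x": 0, "y": -0.006, "z": 0, "wx": 0, "wy": 0, "wz": 0}, {"grip": -1, "x": 0, "y": -0.006, "z": 0, "wx": 0, "wy": 0, "wz": 0}])

```text
clock: 9.95
tool_pos: [0.4696, 0.0991, 0.0915]
tool_rot: [0.003, 0.664, 0.748, 0.004]
wrist_force: [8.7, 0.7, 1.2]
opening: 0.165
grip_force: 59.3
```

```bash
python3 - <<'E'
from fit import *
a=arm.snapshot("scene"); rep()
cv2.imwrite("pics/p2.png",np.hstack([cv2.resize(a[265:305,255:305],(500,400),interpolation=cv2.INTER_CUBIC),cv2.resize(a[150:250,260:360],(300,400))]))
s=arm.sense()["tool_pos"]; y=.1205;u=np.array([np.cos(y),np.sin(y)]);o=np.array([.5815,.0360])
print("bar x in tester",(s[:2]-o)@u)
y=.1205;Rm=np.array([[np.cos(y),-np.sin(y)],[np.sin(y),np.cos(y)]]);o=np.array([.5814,.0370])
for dx in(-.007,0,.007): print(dx,[((w2px("scene",[*(np.array([.4636,.1523])+Rm@[dx,k]),.051])-[255,265])*10).round() for k in(-.014,.014)])
E
```

```text
t 10.0 pos [0.4696 0.0991 0.0915] F [ 8.  -0.6  1.3] open 0.162 grip 59.281577467918396
turn [ 0.0047 -0.0006 -0.0004]
bar x in tester -0.10349086160737898
-0.007 [array([318., 249.]), array([210., 312.])]
0 [array([302., 225.]), array([195., 287.])]
0.007 [array([286., 201.]), array([179., 263.])]
```

View pics/p2.png

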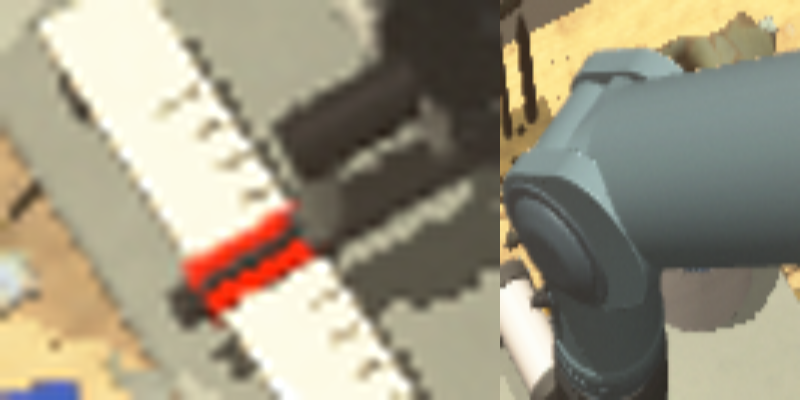

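The pointer line runs through the middle of the red mark (left crop, (200,285) to (295,240)) and the grip holds. The arm hides the cover in this view, but nothing has touched it since I checked it. Handing in.

send_rows(rows=[{"grip": -1, "x": 0, "y": 0, "z": 0, "wx": 0, "wy": 0, "wz": 0}, {"grip": -1, "x": 0, "y": 0, "z": 0, "wx": 0, "wy": 0, "wz": 0}, {"grip": -1, "x": 0, "y": 0, "z": 0, "wx": 0, "wy": 0, "wz": 0}, {"grip": -1, "x": 0, "y": 0, "z": 0, "wx": 0, "wy": 0, "wz": 0}])

```text
clock: 10.4
tool_pos: [0.4696, 0.0991, 0.0915]
tool_rot: [0.003, 0.664, 0.748, 0.004]
wrist_force: [8.4, -0.5, 1.7]
opening: 0.168
grip_force: 59.3
```

```bash
python3 -c "
from station import arm
print(arm.job_done())"
```

```text
the job is handed in; nothing more can be done
None
```

I seated the blue cover level on the pot and let go, then pulled the handle until the pointer stood over the middle of the red mark, and handed in at about 10.4 s still holding it; the hand-in returned no verdict, and the arm hid the cover in the final picture.

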